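# Slide a scored panel to the snapping edge

### The job

The white panel lying on the low wooden snapping board is to be snapped along its black score line, so set it up for that: push it with the fingers, sliding it flat toward the board's steel-capped front edge, until the score line lies right over that edge and parallel to it, with the short end of the panel overhanging, and leave it there. Never grip, lift or tip the panel, and leave the tin, the eraser and everything else where they stand.

Things in the scene. Friction and masses are not known exactly. Their poses are not given: they have to be found in the camera images.
- board: snapping board fixed to the table: a wooden slab 240 mm deep (x) by 360 mm wide (y) and 18 mm thick on two battens, its top 45 mm above the table. Origin at the centre of its underside, on the table; its x axis points away from the front edge (front edge at x = -0.120), y along that edge, z up. It cannot move.
- board_edge (a point): middle of the board's front upper edge (the edge nearest the robot, capped with a 12 mm strip of steel), at the height of the board's top; axes as the board's
- panel: loose rigid white plastic panel, 150 mm long (x) by 130 mm wide (y), 6 mm thick, about 0.1 to 0.2 kg, lying flat on the board, a little askew. Origin at the centre of its underside; its short end to be snapped off is at x = -0.075 (front, toward the board's front edge), its rear end at x = +0.075. It slides with ordinary friction and can be pushed at its rear end face, which stands 6 mm above the board. It starts wholly behind or about level with the front edge.
- panel_line (a point): middle of the panel's score line: a black line about 3 mm wide straight across the full width of the panel, 45 mm from its front end (panel x = -0.030), on its top face; axes as the panel's
- tin: round flat aluminium tin with a slip lid, 62 mm across, 22 high, standing on the board to the right of the panel; origin at the centre of its underside
- eraser: small eraser, 20 x 42 x 13 mm, lying on the board to the left of the panel; origin at the centre of its underside
- tape_measure: tape measure, 68 x 71 x 35 mm, on the table to the right of the board; origin at the centre of its underside
- kraft_box: small kraft cardboard box, 50 x 66 x 46 mm, on the table to the left of the board; origin at the centre of its underside
- label_roll: standing roll of white labels, 66 mm across, 60 high, on the table to the right of the board; origin at the centre of its underside
- ink_pad: closed ink pad, 65 x 99 x 19 mm, on the table to the right of the board; origin at the centre of its underside

How it is judged (in metres and radians):
At the end, for the whole second after the job is handed in: The middle of the score line lies within 6 mm of the board's front edge, the panel is square to the edge within 0.08 rad, lies flat on the board (height within 3 mm, tilt under 0.03 rad) and is at rest (x of panel_line in the frame of board between -0.126 and -0.114 m and angle between the x axis of panel and the x axis of board, either way round below 0.08 rad and z of panel in the frame of board between 0.042 and 0.048 m and angle between panel's own z axis and vertical below 0.03 rad and linear speed of panel below 0.01 m/s); the robot touches nothing.
It fails at once if the panel is lifted more than 12 mm off the board or tipped by more than 0.15 rad (z of panel in the frame of board above 0.057 m or z of panel in the frame of board below 0.03 m or angle between panel's own z axis and vertical above 0.15 rad).
It fails at once if a bystander (tin, eraser, tape measure, kraft box, label roll, ink pad) is moved by more than 15 mm (distance of any of tin, eraser, tape_measure, kraft_box, label_roll, ink_pad from where it was at the start of the episode above 0.015 m).
It also fails if it takes over 40 s, if anything falls off the work surface, if the arm or the gripper's body presses on something with over 40 N, if the wrist force passes 120 N, or if a joint passes its speed limit or range.

### The arm

A 6-joint arm with a two-finger parallel gripper is mounted at the origin on a cart in front of the work surface, level with it; the furniture and walls round the work are solid. World frame = base frame: x ahead of the robot, y to its left, z up, the work surface at z = 0. Lengths are in m, angles in degrees, forces in N, time in s.
With the tool pointing down it reaches from about 0.325 to 0.9 m from the base axis. Payload 6.1 kg.
Tool frame: the origin (TCP) lies on the centre line of the jaws, within the pads' length; the fingertips stand 14 mm ahead of it and the grasp point (between the pads) lies 5 mm behind it (manip.tcp_to_tips is the z of the fingertips in the tool frame, in m); z points along the fingers, y is the line along which they close (so a half turn about z gives the same grasp; the last joint's range is limited). The gripper opens to 85 mm and grips with 20 to 120 N. Pads are 22 mm wide; open, the fingers measure 114 mm over their backs; the gripper's body (76 mm by 85 mm) begins 54 mm behind the grasp point. The pads swing forward as they close: fully open they stand 13 mm farther back than shut.
Start: joints at [67.832, 12.628, 87.462, -0, 79.91, -7.225], TCP at [0.161, 0.604, 0.245] pointing down, gripper open.
Joint ranges: [-170.65, 170.65], [-52.31, 119.04], [5.05, 147.46], [-71.25, 251.25], [11.57, 151.72], [-153.62, 153.62]. Speed limits (degrees/s): [147.25, 147.25, 172.46, 180, 180, 180].

### API

Orientations are given as [roll, pitch, yaw] about the fixed x, y, z axes, in that order (R = Rz(yaw) Ry(pitch) Rx(roll)).
In Python, from station import readout, optics, manip, nets gives the robot as it stands. The module is installed in compiled form; this text tells all that it offers.
- The arm moves only by the tool arm_command, never from a script. Its argument "deltas" is a list of rows, each a list of 7 numbers: the shift along the tool's x, y, z in cm, then the turn, a rotation vector about the tool's x, y, z in rad, then the opening, from 0 (shut) to 1 (fully open). A call has 1 to 10 rows; each row is the pose to reach, as a shift and turn from the pose commanded when the call began, along the tool's axes at that moment; what a row does not reach only later rows make up. A row lasts 1/10 s, in which the tool goes at most 50 mm and 8.59 degrees, less where a joint would pass 70% of its speed; a pose out of reach is approached as far as the arm can. A call with a gripper value outside its range is refused whole. The fingers move at their own pace and stop on an object; "squeeze" is the grip in N (left out, the last holds). Time passes only in rows, so rows that repeat a pose let the fingers close. It gives the time, the measured TCP pose, the force, the opening and the grip force at its end, in the units of the state.
- readout.sense(): the state, without advancing time (a new reading comes with each control period).
- optics.snapshot(name): name is "side" or "top"; returns a dict with "color" (400x640x3 uint8, red, green, blue), "camera_matrix" (3x3 intrinsics, pixels), "k1" (the pictures are not rectified: a ray, as slopes to the right and down, at radius r is drawn at 1 + k1 r^2 times it, then the intrinsics apply), "rvec" (rotation vector, rad) and "tvec" (3), from world to camera coordinates, as OpenCV has them. Camera axes: x right, y down, z forward; pixel columns grow to the right and rows downward; lengths in m; the calibration is good to about 2 mm. A picture is of the moment at which its call begins. There is no depth.
- manip.finish_job(): hands the job in; it is judged then, once.
Trained networks look in the newest picture that a camera, given by its name, has taken for a name from the list of things; names that differ only in an ending like _2 or _b are one class to them, and where a whole thing is asked for, a point or a joint stands for the part that bears it (a point fixed in the world has none). Each returns a list of dicts, best first, with "score" (0 to 1); they miss things now and then, are a little off and sometimes report something else, mostly with a low value. They report only what shows in the picture. A call takes as long as a camera call.
- nets.look_for(camera, target): "xy" ([column, row] in pixels, amid what is visible of it).
- nets.outline_of(camera, target): "region" (400x640 bool, what is visible of it) and "xy" ([column, row] in pixels, amid what is visible of it).
- nets.landmark_of(camera, target): "xy" ([column, row] in pixels: a listed point, or the origin of a listed thing).
The state is a dict: "clock": time; "joint_pos": joint angles; "qvel": joint speeds; "joint_torque": joint torques, N m; "ee_pos": TCP position; "eef_rot": TCP orientation; "force": force on the tool from outside, world axes, zero at the start; "ft_torque": the same for the moment, N m; "gripper_width": finger opening in m; "grip_force": force on a finger pad.
Only numpy, scipy, OpenCV 4.12 (cv2) and the standard library are available. Lean on these libraries where they do the work, as an engineer would, in place of code of your own. Each camera call takes 0.05 s, during which the arm holds its last target. There are 200 camera calls.

## Working session

There is one attempt and no reset: what is moved stays moved. The work goes in short steps, Python scripts to look and compute and a tool call to move; the robot and the scene stay as the last step left them, time stands still between calls to the robot, and variables do not carry over. Pictures are saved under pics/ and viewed, at most 10 in all, crops included, and the job is handed in when it is done.

Besides the shell and the picture viewer there is one more tool, called by a JSON object that holds its "name" and its "arguments". arm_command: Moves the arm, as the interface text tells. Its arguments: {"type":"object","properties":{"deltas":{"type":"array"},"squeeze":{"type":"number"}},"required":["deltas"]}

```bash
mkdir -p pics; cat > h.py <<'E'
import numpy as np, cv2
from station import readout, optics, manip, nets
def ray(s,px):
    K=np.array(s["camera_matrix"]); k1=s["k1"]
    p=cv2.undistortPoints(np.array(px,float).reshape(-1,1,2),K,np.array([k1,0,0,0,0.])).reshape(-1,2)
    R=cv2.Rodrigues(np.array(s["rvec"],float))[0]; t=np.array(s["tvec"],float).ravel()
    d=np.c_[p,np.ones(len(p))]@R
    return -R.T@t,d
def toz(s,px,z):
    c,d=ray(s,px); return c+d*((z-c[2])/d[:,2])[:,None]
def proj(s,P):
    return cv2.projectPoints(np.array(P,float).reshape(-1,3),np.array(s["rvec"],float),np.array(s["tvec"],float),np.array(s["camera_matrix"],float),np.array([s["k1"],0,0,0,0.]))[0].reshape(-1,2)
def save(s,n,crop=None,f=1):
    im=s["color"][:,:,::-1]
    if crop: im=im[crop[1]:crop[3],crop[0]:crop[2]]
    cv2.imwrite(n,cv2.resize(im,None,fx=f,fy=f,interpolation=cv2.INTER_CUBIC))
def rect(m):
    c=max(cv2.findContours(m.astype(np.uint8),0,2)[0],key=cv2.contourArea)
    return cv2.approxPolyDP(c,0.03*cv2.arcLength(c,True),True).reshape(-1,2)
E
python3 - <<'E'
from h import *
np.set_printoptions(precision=4,suppress=True)
for cam in("top","side"):
    s=optics.snapshot(cam); save(s,f"pics/{cam}0.png")
    print(cam,ray(s,[[320,200]])[0])
    for n,z in(("board_edge",.045),("panel_line",.051),("panel",.045),("tin",.045),("eraser",.045)):
        r=nets.landmark_of(cam,n)[:1]
        for q in r: print(n,q["score"],q["xy"],toz(s,[q["xy"]],z))
    for n,z in(("panel",.051),("board",.045)):
        r=nets.outline_of(cam,n)[:1]
        for q in r:
            p=rect(q["region"]); print(n,p.tolist(),toz(s,p,z))
print(readout.sense())
E
```

```text
top [ 0.4115 -0.0254  1.2921]
board_edge 0.95 [314.3, 230.4] [[0.4512 0.0008 0.045 ]]
panel_line 0.6 [309.4, 211.7] [[0.5091 0.0172 0.051 ]]
panel 0.62 [308.0, 204.5] [[0.5322 0.0224 0.045 ]]
tin 0.62 [353.4, 168.4] [[ 0.6503 -0.1194  0.045 ]]
eraser 0.47 [259.2, 183.3] [[0.5967 0.1784 0.045 ]]
panel [[324, 178], [285, 185], [293, 228], [332, 220]] [[ 0.6167 -0.0265  0.051 ]
 [ 0.592   0.096   0.051 ]
 [ 0.4572  0.0672  0.051 ]
 [ 0.4845 -0.0539  0.051 ]]
board [[353, 151], [253, 159], [258, 231], [290, 229], [283, 183], [316, 176], [333, 222], [315, 228], [370, 223]] [[ 0.7067 -0.1175  0.045 ]
 [ 0.6745  0.2009  0.045 ]
 [ 0.446   0.1768  0.045 ]
 [ 0.4541  0.0769  0.045 ]
 [ 0.5991  0.1031  0.045 ]
 [ 0.6236 -0.001   0.045 ]
 [ 0.4786 -0.0573  0.045 ]
 [ 0.4587 -0.0013  0.045 ]
 [ 0.4777 -0.1733  0.045 ]]
side [0.1987 0.5211 1.2038]
board_edge 0.76 [342.0, 213.9] [[ 0.4566 -0.0044  0.045 ]]
panel_line 0.74 [322.5, 210.0] [[0.5086 0.0209 0.051 ]]
panel 0.97 [314.1, 205.2] [[0.5395 0.0198 0.045 ]]
tin 0.79 [306.0, 149.6] [[ 0.6753 -0.1272  0.045 ]]
eraser 0.5 [266.1, 234.5] [[0.5959 
[... 293 characters left out ...]
-0.1167  0.045 ]
 [ 0.6735  0.203   0.045 ]
 [ 0.4395  0.1799  0.045 ]
 [ 0.4542  0.0764  0.045 ]
 [ 0.6007  0.0955  0.045 ]
 [ 0.6284 -0.0055  0.045 ]
 [ 0.4619 -0.0123  0.045 ]
 [ 0.4828 -0.172   0.045 ]]
{'clock': 0.8, 'joint_pos': array([67.8329, 12.6282, 87.4614,  0.0015, 79.9113, -7.2252]), 'qvel': array([-0.0392,  0.0678,  0.1027,  0.053 , -0.0886, -0.0129]), 'joint_torque': array([ -0.001 , -49.6798, -38.9703,  -0.0005,   0.0011,   0.    ]), 'ee_pos': array([0.1611, 0.6039, 0.2453]), 'eef_rot': array([-179.9993,   -0.0016,  165.0578]), 'force': array([-0.1863, -0.6588, -0.4076]), 'ft_torque': array([ 0.0354, -0.0106, -0.0149]), 'grip_force': 0.0, 'gripper_width': 0.08552815135391653}
```

View pics/top0.png

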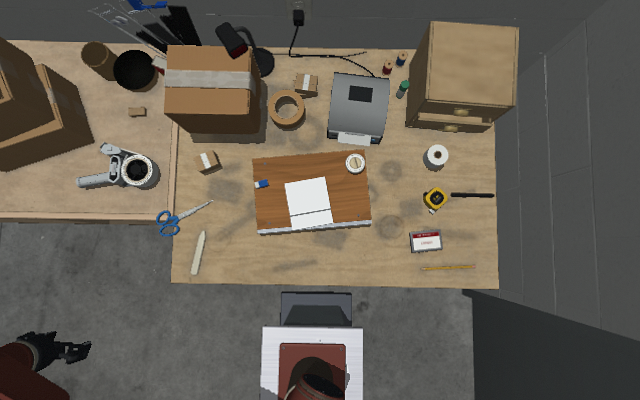

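View pics/side0.png

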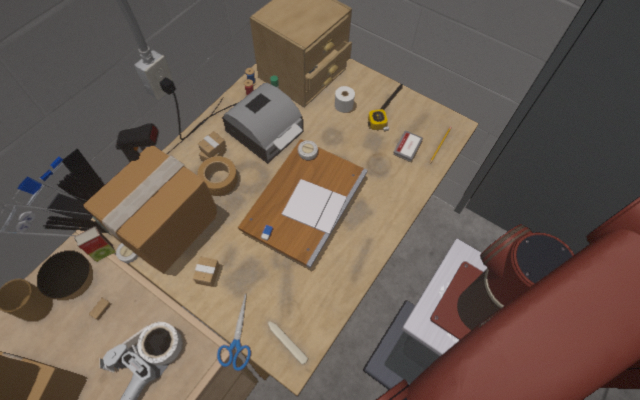

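```bash
cat >> h.py <<'E'
def rectify(s,z,x0=.40,x1=.72,y0=-.19,y1=.21,mm=1.0):
    # rows: x decreasing downward, cols: y decreasing to right
    xs=np.arange(x1,x0,-mm/1e3); ys=np.arange(y1,y0,-mm/1e3)
    X,Y=np.meshgrid(xs,ys,indexing="ij")
    p=proj(s,np.c_[X.ravel(),Y.ravel(),np.full(X.size,z)]).astype(np.float32).reshape(X.shape+(2,))
    return cv2.remap(s["color"],p,None,cv2.INTER_CUBIC)
E
python3 - <<'E'
from h import *
ims=[]
for cam in("top","side"):
    s=optics.snapshot(cam); ims.append(rectify(s,.045))
cv2.imwrite("pics/r0.png",np.hstack(ims)[:,:,::-1])
E
```

```text
(no output)
```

View pics/r0.png

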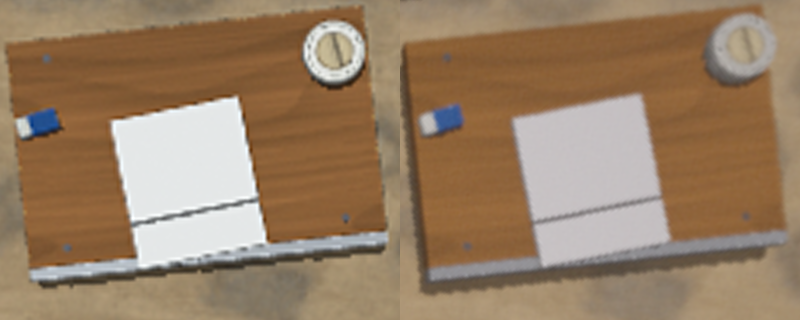

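```bash
cat >> h.py <<'E'
from scipy.ndimage import map_coordinates
from scipy.optimize import least_squares
def fit(s,pose,hx,hy,z,edges="fblr",n=40,w=.008,avoid=None):
    g=cv2.GaussianBlur(s["color"].astype(float).mean(2),(0,0),.6)
    pose=np.array(pose,float); o=np.arange(-w,w,.0004)
    for it in range(4):
        c,sn=np.cos(pose[2]),np.sin(pose[2]); R=np.array([[c,-sn],[sn,c]]); L=[]
        for e in edges:
            t=np.linspace(-.88,.88,n)
            nrm={"f":(-1,0),"b":(1,0),"l":(0,1),"r":(0,-1)}[e]
            for u in t:
                q=np.array({"f":(-hx,u*hy),"b":(hx,u*hy),"l":(u*hx,hy),"r":(u*hx,-hy)}[e])
                P=(q+o[:,None]*np.array(nrm))@R.T+pose[:2]
                p=proj(s,np.c_[P,np.full(len(P),z)])
                v=map_coordinates(g,[p[:,1],p[:,0]],order=3)
                d=abs(np.gradient(v)); k=d.argmax()
                if d[k]>.4 and 0<k<len(o)-1: L.append(np.r_[P[k],nrm,hx if e in"fb" else hy])
        L=np.array(L)
        def f(q):
            c,sn=np.cos(q[2]),np.sin(q[2]); R=np.array([[c,-sn],[sn,c]])
            return (((L[:,:2]-q[:2])@R*L[:,2:4]).sum(1)-L[:,4])*1e3
        r=least_squares(f,pose,loss="soft_l1",f_scale=1.); pose=r.x
    return pose,np.median(abs(f(pose)))
def line(s,pose,z=.051):
    # score line centre offset along panel x (m) and its own angle
    g=s["color"].astype(float).mean(2); c,sn=np.cos(pose[2]),np.sin(pose[2]); R=np.array([[c,-sn],[sn,c]])
    o=np.arange(-.008,.008,.0004); Q=[]
    for u in np.linspace(-.055,.055,40):
        P=np.c_[-.030+o,np.full(len(o),u)]@R.T+pose[:2]
        p=proj(s,np.c_[P,np.full(len(P),z)]); v=map_coordinates(g,[p[:,1],p[:,0]],order=3)
        wt=np.clip(np.percentile(v,70)-v-15,0,None)
        if wt.sum()>0: Q.append(P.T@wt/wt.sum())
    Q=np.array(Q); m=np.median(Q,0); d=np.polyfit(Q[:,1],Q[:,0],1)
    return Q.mean(0),np.degrees(np.arctan(-d[0]))
E
python3 - <<'E'
from h import *
np.set_printoptions(precision=4,suppress=True)
for cam in("top","side"):
    s=optics.snapshot(cam)
    for e in("blr","fblr"):
        b,r=fit(s,[.577,.0135,.1037],.12,.18,.045,e); print(cam,"board",e,b,np.degrees(b[2]),r)
    p,r=fit(s,[.5385,.0205,.21],.075,.065,.051,"blrf"); print("panel",p,np.degrees(p[2]),r)
    m,a=line(s,p); print("line",m,a)
    c,sn=np.cos(b[2]),np.sin(b[2]); print("line in board",(m-b[:2])@np.array([[c,-sn],[sn,c]]))
E
```

```text
top board blr [0.577  0.0137 0.1087] 6.230394541263059 0.7911424418591759
top board fblr [0.5774 0.0138 0.1082] 6.199333946218421 0.7933145665841718
panel [0.5371 0.0213 0.2017] 11.557836452996964 0.40422800499100714
line [0.5079 0.0153] 11.272916734229259
line in board [-0.069   0.0091]
side board blr [0.5776 0.0138 0.1057] 6.054936509802977 0.38401512653222364
side board fblr [0.5781 0.0139 0.1063] 6.092312823164569 0.4014555208527587
panel [0.5387 0.0216 0.199 ] 11.400401323227277 0.3910778934681988
line [0.5088 0.0155] 11.605295417752338
line in board [-0.0687  0.009 ]
```

{"name": "arm_command", "arguments": {"deltas": [[-61.5, -42.6, 0, 0, 0, -0.368, 1], [-61.5, -42.6, 0, 0, 0, -0.368, 1], [-61.5, -42.6, 0, 0, 0, -0.368, 1], [-61.5, -42.6, 0, 0, 0, -0.368, 1], [-61.5, -42.6, 0, 0, 0, -0.368, 1], [-61.5, -42.6, 0, 0, 0, -0.368, 1], [-61.5, -42.6, 0, 0, 0, -0.368, 1], [-61.5, -42.6, 0, 0, 0, -0.368, 1], [-61.5, -42.6, 0, 0, 0, -0.368, 1], [-61.5, -42.6, 0, 0, 0, -0.368, 1]]}}

```text
clock: 2.0
ee_pos: [0.4839, 0.2236, 0.2457]
eef_rot: [180.0, 0.1, -173.9]
force: [1.1, 0.4, 0.3]
gripper_width: 0.0856
grip_force: 0.0
```

```bash
cat > go.py <<'E'
import sys; from h import *
from scipy.spatial.transform import Rotation as Ro
# target in board frame x,y and world z -> deltas in tool axes (cm, rad)
bx,by,z=map(float,sys.argv[1:4]); B=np.array([.5777,.0138]); a=np.radians(6.13)
s=readout.sense(); R=Ro.from_euler("xyz",s["eef_rot"],degrees=True)
t=np.r_[B+[bx*np.cos(a)-by*np.sin(a),bx*np.sin(a)+by*np.cos(a)],z]
T=Ro.from_euler("xyz",[180,0,186.13],degrees=True)
print(np.round(R.inv().apply(t-s["ee_pos"])*100,2),np.round((R.inv()*T).as_rotvec(),3),s["clock"],s["ee_pos"],s["eef_rot"],s["force"],manip.tcp_to_tips)
E
python3 go.py .070 .013 .245
```

```text
[-14.08 -20.56   0.08] [0.    0.001 0.   ] 2.0 [0.4839319  0.22356218 0.24571075] [ 1.79983159e+02  5.21649583e-02 -1.73859921e+02] [1.08010574 0.44536179 0.31515084] 0.014
```

{"name": "arm_command", "arguments": {"deltas": [[-14.1, -20.6, 0, 0, 0, 0, 1], [-14.1, -20.6, 0, 0, 0, 0, 1], [-14.1, -20.6, 0, 0, 0, 0, 1], [-14.1, -20.6, 0, 0, 0, 0, 1], [-14.1, -20.6, 0, 0, 0, 0, 1], [-14.1, -20.6, 0, 0, 0, 0, 1], [-14.1, -20.6, 14.5, 0, 0, 0, 1], [-14.1, -20.6, 14.5, 0, 0, 0, 1], [-14.1, -20.6, 14.5, 0, 0, 0, 1], [-14.1, -20.6, 14.5, 0, 0, 0, 1]]}}

```text
clock: 3.0
ee_pos: [0.6387, 0.0363, 0.0921]
eef_rot: [179.8, -0.8, -173.8]
force: [-1.0, 0.2, -0.8]
gripper_width: 0.0851
grip_force: 0.0
```

```bash
python3 go.py .070 .013 .062; python3 - <<'E'
from h import *
s=optics.snapshot("side"); a=s["color"][130:290,220:400]
t=optics.snapshot("top")["color"][130:290,220:400]
cv2.imwrite("pics/d0.png",cv2.resize(np.hstack([a,t])[:,:,::-1],None,fx=2.2,fy=2.2,interpolation=cv2.INTER_CUBIC))
E
```

```text
[-0.73 -0.3   3.  ] [ 0.003 -0.015  0.   ] 3.0 [0.63873893 0.03633685 0.09209972] [ 179.84722683   -0.83814975 -173.84971912] [-1.03999713  0.1883707  -0.7640175 ] 0.014
```

View pics/d0.png

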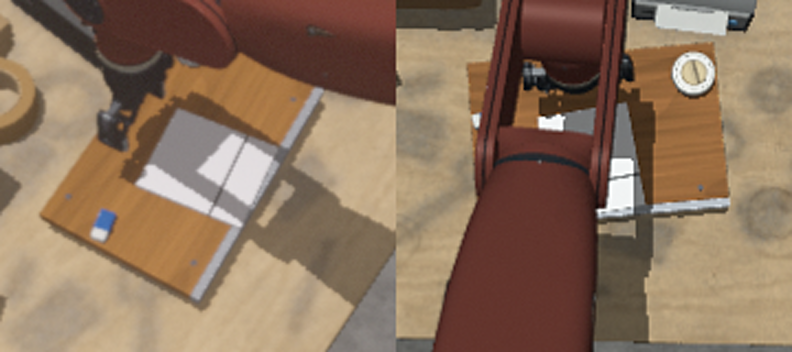

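{"name": "arm_command", "arguments": {"deltas": [[0, 0, 0, 0, 0, 0, 1], [0, 0, 0, 0, 0, 0, 1]]}}

```text
clock: 3.3
ee_pos: [0.6475, 0.0356, 0.1044]
eef_rot: [-179.9, 0.4, -173.8]
force: [0.9, -0.3, 0.1]
gripper_width: 0.0854
grip_force: 0.0
```

```bash
python3 go.py .070 .013 .062
```

```text
[ 0.2  -0.12  4.24] [-0.001  0.006  0.   ] 3.3 [0.64754163 0.03560732 0.10438058] [-179.93732451    0.35330557 -173.84260847] [ 0.90505939 -0.26586089  0.07298982] 0.014
```

{"name": "arm_command", "arguments": {"deltas": [[0, 0, 0.5, 0, 0, 0, 1], [0, 0, 1.0, 0, 0, 0, 1], [0, 0, 1.5, 0, 0, 0, 1], [0, 0, 2.0, 0, 0, 0, 1], [0, 0, 2.4, 0, 0, 0, 1], [0, 0, 2.7, 0, 0, 0, 1], [0, 0, 3, 0, 0, 0, 1], [0, 0, 3, 0, 0, 0, 1], [0, 0, 3, 0, 0, 0, 1], [0, 0, 3, 0, 0, 0, 1]]}}

```text
clock: 4.3
ee_pos: [0.6453, 0.0356, 0.0706]
eef_rot: [-180.0, 0.0, -173.9]
force: [0.2, 0.1, -0.2]
gripper_width: 0.0857
grip_force: 0.0
```

```bash
python3 go.py .070 .013 .061
```

```text
[-0.05 -0.14  0.96] [-0.  0.  0.] 4.3 [0.64526331 0.03555454 0.07059747] [-1.79994621e+02  2.60072849e-02 -1.73859778e+02] [ 0.21255156  0.08834421 -0.23831332] 0.014
```

{"name": "arm_command", "arguments": {"deltas": [[0, 0, 0.4, 0, 0, 0, 1], [0, 0, 0.7, 0, 0, 0, 1], [0, 0, 0.9, 0, 0, 0, 1], [0, 0, 1.0, 0, 0, 0, 1], [0, 0, 1.1, 0, 0, 0, 1], [0, 0, 1.2, 0, 0, 0, 1], [0, 0, 1.3, 0, 0, 0, 1], [0, 0, 1.3, 0, 0, 0, 1], [0, 0, 1.3, 0, 0, 0, 1]]}}

```text
clock: 5.2
ee_pos: [0.6451, 0.0356, 0.0573]
eef_rot: [-180.0, 0.0, -173.9]
force: [0.0, -0.3, 1.0]
gripper_width: 0.0854
grip_force: 0.0
```

{"name": "arm_command", "arguments": {"deltas": [[0, 0, 0.2, 0, 0, 0, 1], [0, 0, 0.4, 0, 0, 0, 1], [0, 0, 0.6, 0, 0, 0, 1], [0, 0, 0.7, 0, 0, 0, 1], [0, 0, 0.8, 0, 0, 0, 1], [0, 0, 0.9, 0, 0, 0, 1], [0, 0, 0.9, 0, 0, 0, 1], [0, 0, 0.9, 0, 0, 0, 1]]}}

```text
clock: 6.0
ee_pos: [0.6451, 0.0356, 0.0483]
eef_rot: [-180.0, -0.0, -173.9]
force: [0.1, 0.2, 0.3]
gripper_width: 0.0855
grip_force: 0.0
```

{"name": "arm_command", "arguments": {"deltas": [[0, 0, 0.1, 0, 0, 0, 1], [0, 0, 0.2, 0, 0, 0, 1], [0, 0, 0.3, 0, 0, 0, 1], [0, 0, 0.3, 0, 0, 0, 1]]}}

```text
clock: 6.4
ee_pos: [0.6451, 0.0356, 0.0459]
eef_rot: [-180.0, -0.0, -173.8]
force: [-2.5, 1.0, 5.0]
gripper_width: 0.0855
grip_force: 2.2
```

{"name": "arm_command", "arguments": {"deltas": [[0.1, 0, -0.2, 0, 0, 0, 1], [0.4, 0, -0.2, 0, 0, 0, 1], [0.8, 0, -0.2, 0, 0, 0, 1], [1.2, 0, -0.2, 0, 0, 0, 1], [1.6, 0, -0.2, 0, 0, 0, 1], [2.0, 0, -0.2, 0, 0, 0, 1], [2.4, 0, -0.2, 0, 0, 0, 1], [2.7, 0, -0.2, 0, 0, 0, 1], [2.9, 0, -0.2, 0, 0, 0, 1], [3.0, 0, -0.2, 0, 0, 0, 1]]}}

```text
clock: 7.4
ee_pos: [0.6151, 0.0323, 0.0474]
eef_rot: [-180.0, 0.0, -173.9]
force: [1.1, -0.1, -0.6]
gripper_width: 0.0852
grip_force: 0.3
```

```bash
cat > look.py <<'E'
from h import *
import sys
np.set_printoptions(precision=4,suppress=True)
x,y,yaw=map(float,sys.argv[1:4]); B=np.array([.5777,.0138]); a=np.radians(6.13)
Rb=np.array([[np.cos(a),-np.sin(a)],[np.sin(a),np.cos(a)]])
for cam in sys.argv[4].split(","):
    s=optics.snapshot(cam)
    p,r=fit(s,np.r_[Rb@[x,y]+B,a+yaw],.075,.065,.051,"blrf",w=.007)
    m,an=line(s,p); print(cam,"panel",(p[:2]-B)@Rb,np.degrees(p[2]-a),r,"line",(m-B)@Rb,an-6.13)
im=rectify(s,.051); cv2.imwrite(sys.argv[5],cv2.resize(im[:,:,::-1],None,fx=1.5,fy=1.5))
E
python3 go.py -.004 .013 .0473; python3 look.py -.047 .012 .05 side pics/p1.png
```

```text
[ 4.32 -0.14  0.01] [-0.  0.  0.] 7.4 [0.61510487 0.03231066 0.04738779] [-1.79998502e+02  8.31436237e-03 -1.73861174e+02] [ 1.14187922 -0.0686906  -0.55457527] 0.014
side panel [-0.049  0.016] 2.128665749702159 0.5611046060926411 line [-0.079   0.0148] 2.090048179502541
```

View pics/p1.png

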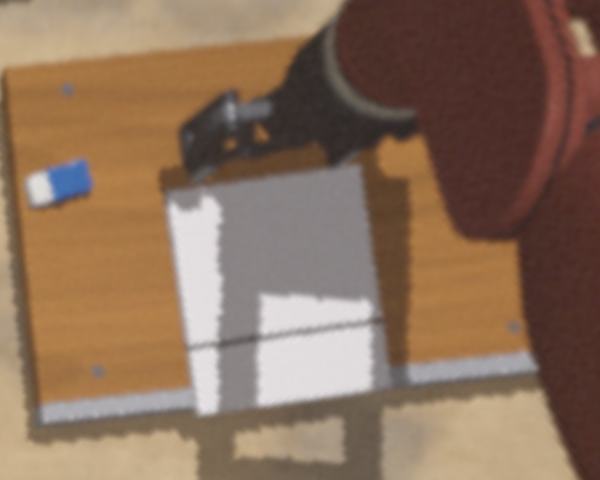

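{"name": "arm_command", "arguments": {"deltas": [[0.2, 0, 0, 0, 0, 0, 1], [0.6, 0, 0, 0, 0, 0, 1], [1.0, 0, 0, 0, 0, 0, 1], [1.4, 0, 0, 0, 0, 0, 1], [1.8, 0, 0, 0, 0, 0, 1], [2.2, 0, 0, 0, 0, 0, 1], [2.6, 0, 0, 0, 0, 0, 1], [2.9, 0, 0, 0, 0, 0, 1], [3.2, 0, 0, 0, 0, 0, 1], [3.2, 0, 0, 0, 0, 0, 1]]}}

```text
clock: 8.45
ee_pos: [0.5828, 0.0289, 0.0472]
eef_rot: [180.0, -0.0, -173.9]
force: [0.1, -0.2, -0.4]
gripper_width: 0.0852
grip_force: 0.0
```

```bash
python3 go.py -.004 .013 .0473; python3 look.py -.078 .015 .01 side pics/p2.png
```

```text
[ 1.07 -0.15 -0.01] [ 0.    -0.001  0.   ] 8.45 [0.58282768 0.02891615 0.04718758] [ 1.79995562e+02 -4.19819129e-02 -1.73856782e+02] [ 0.05267314 -0.20625682 -0.41321516] 0.014
side panel [-0.0798  0.0188] -0.3823640510878717 0.5940885937098656 line [-0.1099  0.019 ] 0.08001782880721375
```

View pics/p2.png

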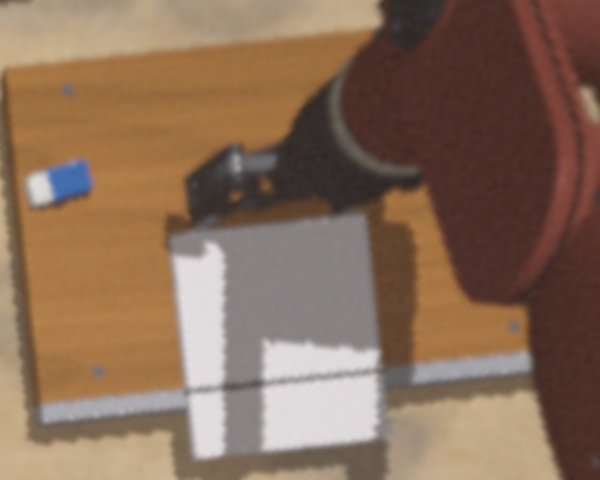

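{"name": "arm_command", "arguments": {"deltas": [[0.2, 0, 0, 0, 0, 0, 1], [0.4, 0, 0, 0, 0, 0, 1], [0.6, 0, 0, 0, 0, 0, 1], [0.8, 0, 0, 0, 0, 0, 1], [0.9, 0, 0, 0, 0, 0, 1], [1.0, 0, 0, 0, 0, 0, 1], [1.0, 0, 0, 0, 0, 0, 1], [0.7, 0, 0, 0, 0, 0, 1], [0.0, 0, 0, 0, 0, 0, 1], [-0.8, 0, 0, 0, 0, 0, 1]]}}

```text
clock: 9.5
ee_pos: [0.592, 0.0298, 0.0474]
eef_rot: [-180.0, 0.0, -173.9]
force: [0.3, -0.1, 1.0]
gripper_width: 0.0852
grip_force: 0.0
```

{"name": "arm_command", "arguments": {"deltas": [[0, 0, -0.5, 0, 0, 0, 1], [0, 0, -2, 0, 0, 0, 1], [0, 0, -5, 0, 0, 0, 1], [0, 0, -9, 0, 0, 0, 1], [0, 0, -13, 0, 0, 0, 1], [0, 5, -15, 0, 0, 0, 1], [0, 10, -18, 0, 0, 0, 1], [0, 15, -20, 0, 0, 0, 1], [0, 19, -20, 0, 0, 0, 1], [0, 23, -20, 0, 0, 0, 1]]}}

```text
clock: 10.5
ee_pos: [0.567, 0.2608, 0.2511]
eef_rot: [179.9, 0.3, -173.9]
force: [1.2, -0.3, -0.0]
gripper_width: 0.0855
grip_force: 0.0
```

{"name": "arm_command", "arguments": {"deltas": [[0, 4, 0, 0, 0, 0, 1], [0, 8, 0, 0, 0, 0, 1], [0, 11, 0, 0, 0, 0, 1], [0, 13, 0, 0, 0, 0, 1], [0, 13, 0, 0, 0, 0, 1], [0, 13, 0, 0, 0, 0, 1]]}}

```text
clock: 11.1
ee_pos: [0.5529, 0.3873, 0.2477]
eef_rot: [-180.0, 0.0, -173.8]
force: [0.5, -0.3, 0.6]
gripper_width: 0.0853
grip_force: 0.0
```

```bash
python3 go.py -.004 .013 .0473; python3 look.py -.09 .018 .0 side,top pics/p3.png
```

```text
[  1.95 -36.09  20.07] [-0.001  0.     0.001] 11.1 [0.55289328 0.38731108 0.24770652] [-1.79960516e+02  1.17532489e-02 -1.73830876e+02] [ 0.45678134 -0.27153506  0.56351451] 0.014
  return _methods._mean(a, axis=axis, dtype=dtype,
  ret = ret.dtype.type(ret / rcount)
Traceback (most recent call last):
  File "look.py", line 9, in <module>
    m,an=line(s,p); print(cam,"panel",(p[:2]-B)@Rb,np.degrees(p[2]-a),r,"line",(m-B)@Rb,an-6.13)
         ~~~~^^^^^
  File "h.py", line 58, in line
    Q=np.array(Q); m=np.median(Q,0); d=np.polyfit(Q[:,1],Q[:,0],1)
                                                  ~^^^^^
IndexError: too many indices for array: array is 1-dimensional, but 2 were indexed
```

Side view is probably blocked by the arm now; I use the top one.

```bash
python3 look.py -.09 .018 .0 top pics/p3.png; python3 -c "
from h import *
s=optics.snapshot('top')
for e in('blr','fblr'): b,r=fit(s,[.577,.0135,.1037],.12,.18,.045,e); print(b,r)"
```

```text
top panel [-0.0906  0.0182] 0.05391000284709136 0.5962211167396883 line [-0.1203  0.0182] 0.08774717351647965
[0.57693507 0.01371631 0.10892687] 0.7972128711628279
[0.57736202 0.01378283 0.10820258] 0.8012069263633459
```

View pics/p3.png

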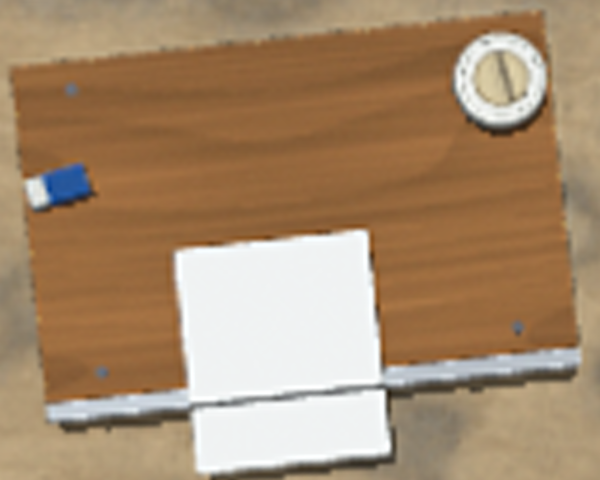

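The picture shows the score line running from (190, 404) to (383, 385), right along the steel cap's front edge. The panel is square and flat, and the tin and eraser have not moved.

```bash
python3 -c "
from station import manip
print(manip.finish_job())"
```

```text
the job is handed in; nothing more can be done
None
```

The panel's score line lies over the board's front edge: the last picture put it at x = -0.120 m in the board frame, and the panel square to the edge within about 0.1°. The gripper is clear of everything, and I handed the job in at about 11 s; it returned no verdict.

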